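# Lower the presser foot onto the spoon

### The job

Two identical marking presses stand on the sorting bench, both with their red-knobbed foot lever raised; a serving spoon lies in the slot of one of them. Clamp the spoon by pushing the lever of that press fully down, leaving the spoon lying in its slot, and leave the other press's lever up.

Things in the scene. Friction and masses are not known exactly. Their poses are not given: they have to be found in the camera images.
- knob_p (a point): Centre of the 24 mm red ball knob on a press's foot lever (10 mm rod). z axis: along the lever from hinge to knob; the hinge is 90 mm back along -z, 182 mm above the bench. y axis: level hinge axis. Starts raised, 40 to 52 deg from vertical (knob 235 to 251 mm up); swings outward and down to a hard stop at 100 deg (knob 166 mm up). Needs 1 to 2 N, no spring, stays where left.
- knob_q (a point): The same point and axes on the other, identical press; which stands left or right varies. Each press is bolted down: white head 62 x 56 mm, top 172 mm up, hinge on top 9 mm in from the edge the lever leans over; white arm and column 170 mm high to one side along the hinge axis; grey base 140 x 220 mm. Under the lever's swing is only the slot block (65 mm high). The foot goes down with the lever.
- spoon: Steel serving spoon, 245 mm long: flat handle 13 mm wide, 4 mm thick; round bowl 54 mm across. Lies loose in the slot, 60 mm above the bench, under the head of one press; bowl on the side away from the lever. Origin: underside of the handle, within 15 mm of below the head's middle, which is 22 mm horizontally from that press's lever hinge. x axis along the handle to the bowl, z up.
There are look-alikes about, which are no part of the job. Of the things like the spoon, leave any that is black; of the rest the larger one is meant.

How it is judged (in metres and radians):
At the end, for the whole second after the job is handed in: The lever of the press that holds the spoon is within about 10 degrees of its lower stop (level or below), the other press's lever is still raised (less than 63 degrees from vertical), and the spoon lies at rest within 15 mm of where it was (angle between knob_p's own z axis and vertical above 1.56 rad and angle between knob_q's own z axis and vertical below 1.1 rad and distance of spoon from where it was at the start of the episode below 0.015 m and linear speed of spoon below 0.02 m/s); the robot touches nothing.
It fails at once if the lever of the press without the spoon is pushed down (angle between knob_q's own z axis and vertical above 1.2 rad).
It also fails if it takes over 29 s, if anything falls off the work surface, if the arm or the gripper's body presses on something with over 40 N, if the wrist force passes 120 N, or if a joint passes its speed limit or range.

### The arm

A 7-joint arm with a two-finger parallel gripper is mounted at the origin on the work surface. World frame = base frame: x ahead of the robot, y to its left, z up, the work surface at z = 0. Lengths are in m, angles in degrees, forces in N, time in s.
With the tool pointing down it reaches from about 0.425 to 0.875 m from the base axis. Payload 4.7 kg.
Tool frame: the origin (TCP) lies at the very end of the fingers, on their centre line; the grasp point (between the pads) lies 19 mm behind it (env.grip_point_offset is the distance from the TCP to the grasp point, in m); z points along the fingers, y is the line along which they close (so a half turn about z gives the same grasp; the last joint's range is limited). The gripper opens to 87 mm and grips with 3 to 60 N. Pads are 19 mm wide; open, the fingers measure 117 mm over their backs; the gripper's body (75 mm by 190 mm) begins 51 mm behind the grasp point.
Start: joints at [64.75, 18.392, -4.016, 83.108, 1.295, 78.541, -3.26], TCP at [0.286, -0.584, 0.223] pointing down, gripper open.
Joint ranges: [-163.93, 163.93], [-17.29, 119.83], [-79.2, 71.16], [3.27, 140.29], [-89.18, 269.18], [5.43, 117.66], [-154.24, 154.24]. Speed limits (degrees/s): [147.25, 147.25, 180, 180, 180, 180, 180].

### API

Orientations are given as [roll, pitch, yaw] about the fixed x, y, z axes, in that order (R = Rz(yaw) Ry(pitch) Rx(roll)).
In Python, from cell import env gives the robot as it stands.
- The arm moves only by the tool jog_arm, never from a script. Its argument "motion" is a list of rows, each an object of numbers: "x", "y", "z": the shift along the tool's x, y, z in cm; "ax", "ay", "az": the turn, a rotation vector about the tool's x, y, z in degrees. In form: [{"x": .., "y": .., "z": .., "ax": .., "ay": .., "az": ..}, ...]. A call has exactly 5 rows; each row shifts and turns the commanded pose from where the row before left it, along the tool's axes as they then stand; what a row does not reach is not made up. A row lasts 1/10 s, in which the tool goes at most 50 mm and 8.59 degrees, less where a joint would pass 70% of its speed; a pose out of reach is approached as far as the arm can. A call is refused whole if a number of a shift passes 5 or a number of a turn 8.59, either way. A call with a gripper value outside its range is refused whole. "claw" is the gripper command: -1 is shut, 1 is fully open, values between are in proportion, set as the call begins (left out, the last holds). The fingers move at their own pace and stop on an object; "squeeze" is the grip in N (left out, the last holds). Time passes only in rows, so rows that do not move let the fingers close, or fill a call up. It gives the time, the measured TCP pose, the force, the opening and the grip force at its end, in the units of the state.
- env.get_obs(): the state, without advancing time (a new reading comes with each control period).
- env.read_camera(name): name is "side" or "top"; returns the picture (384x512x3 uint8, red, green, blue); there is no depth.
- env.camera_params(name): a dict with "fx", "fy", "cx", "cy" (pixels), "k1" (the pictures are not rectified: a ray, as slopes to the right and down, at radius r is drawn at 1 + k1 r^2 times it, then the intrinsics apply), "extrinsics" (4x4, takes a point from world to camera coordinates). Camera axes: x right, y up, looking along -z (the intrinsics and any distortion apply to the point x, -y, -z); pixel columns grow to the right and rows downward; lengths in m; the calibration is good to about 2 mm. A picture is of the moment at which its call begins. camera_params takes no time and is no camera call.
- env.sign_off(): hands the job in; it is judged then, once.
The state is a dict: "time_s": time; "qpos": joint angles; "joint_velocities": joint speeds; "effort": joint torques, N m; "tool_pos": TCP position; "tool_rot": TCP orientation; "force": force on the tool from outside, world axes, zero at the start; "wrist_torque": the same for the moment, N m; "grip_width": finger opening in m; "grasp_force": force on a finger pad.
Only numpy, scipy, OpenCV 4.12 (cv2) and the standard library are available. Lean on these libraries where they do the work, as an engineer would, in place of code of your own. Each camera call takes 0.05 s, during which the arm holds its last target. There are 200 camera calls.

## Working session

There is one attempt and no reset: what is moved stays moved. The work goes in short steps, Python scripts to look and compute and a tool call to move; the robot and the scene stay as the last step left them, time stands still between calls to the robot, and variables do not carry over. Pictures are saved under pics/ and viewed, at most 10 in all, crops included, and the job is handed in when it is done.

Besides the shell and the picture viewer there is one more tool, called after "Request:" as name(argument=value, ...), one argument or row to a line, values as JSON. jog_arm: Moves the arm, as the interface text tells. Its arguments: {"type":"object","properties":{"motion":{"type":"array"},"claw":{"type":"number"},"squeeze":{"type":"number"}},"required":["motion"]}

```bash
mkdir -p pics; python3 - <<'E'
from cell import env
import cv2
for n in("side","top"):
    cv2.imwrite(f"pics/{n}0.png",cv2.resize(env.read_camera(n)[:,:,::-1],(768,576),interpolation=cv2.INTER_CUBIC))
    print(n,env.camera_params(n))
print(env.get_obs())
E
```

```text
side {'fx': 400.7562668650201, 'fy': 400.7562668650201, 'cx': 255.78689202432665, 'cy': 186.46222374740637, 'k1': -0.12712642828466414, 'extrinsics': array([[-0.88455406, -0.46627844, -0.01218699,  0.46966035],
       [ 0.30180382, -0.59206775,  0.74724175, -0.35008648],
       [-0.35563824,  0.65729764,  0.66444056, -0.76878056],
       [ 0.        ,  0.        ,  0.        ,  1.        ]])}
top {'fx': 481.07845836250925, 'fy': 481.07845836250925, 'cx': 250.34898469107398, 'cy': 195.9207461681108, 'k1': 0.012478560469639403, 'extrinsics': array([[-7.56641977e-04, -9.99968323e-01, -7.92345980e-03,
        -4.84824829e-02],
       [ 9.85913683e-01, -2.07118532e-03,  1.67242097e-01,
        -5.98205469e-01],
       [-1.67253211e-01, -7.68530505e-03,  9.85884019e-01,
        -1.19955755e+00],
       [ 0.00000000e+00,  0.00000000e+00,  0.00000000e+00,
         1.00000000e+00]])}
{'time_s': 0.1, 'qpos': array([64.75112193, 18.43524839, -4.01448641, 83.16714787,  1.29505963,
       78.54051024, -3.26041702]), 'joint_velocities': array([ 0.07941162, -0.14363086, -0.05808239, -0.09404965, -0.05577553,
        0.10316711,  0.0281995 ]), 'effort': array([ 2.22898018e-05, -4.92571807e+01, -4.06126678e-01, -3.13400352e+01,
       -6.43235212e-02,  3.94687720e-02,  4.38653035e-05]), 'tool_pos': array([ 0.28525105, -0.58352304,  0.22157249]), 'tool_rot': array([-1.79902322e+02,  5.78512031e-03,  2.60570638e+01]), 'force': array([-0.45026439,  0.03446605,  0.41215462]), 'wrist_torque': array([ 0.03961372, -0.01136085,  0.02818248]), 'grasp_force': 0.0, 'grip_width': 0.0873504203220558}
```

View pics/side0.png

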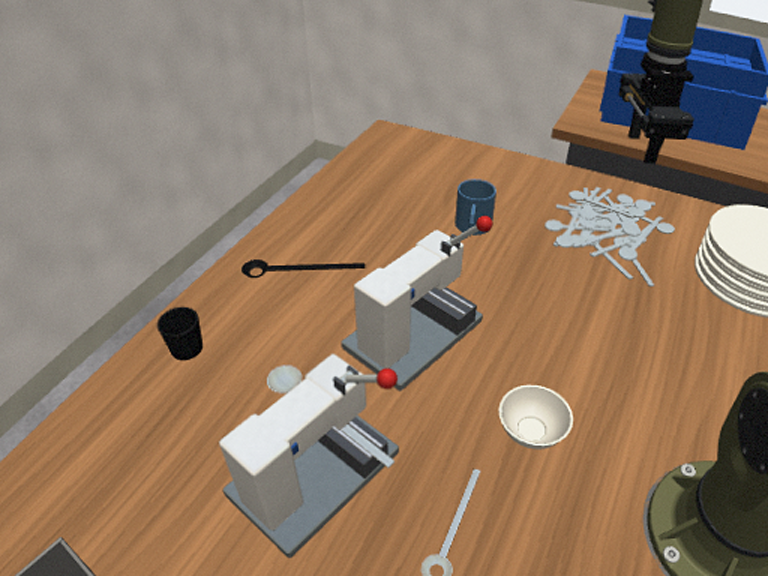

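View pics/top0.png

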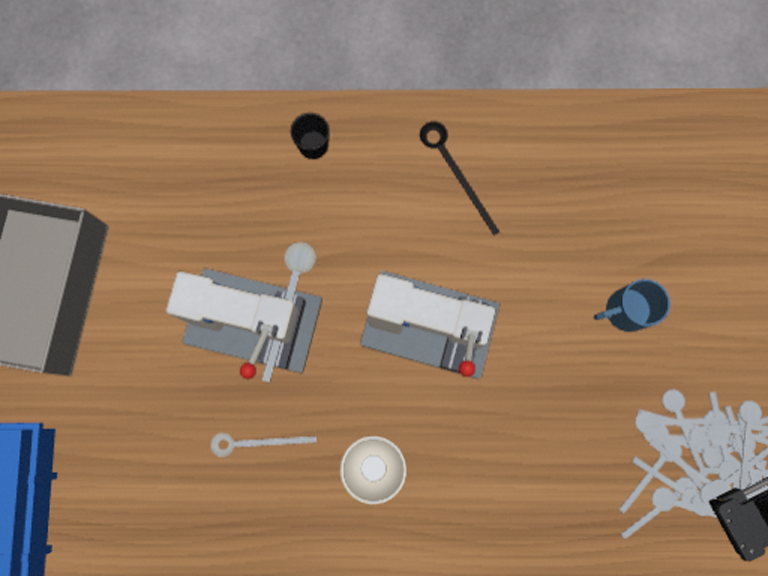

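Two presses: the left one in the top view has its knob at about (248,370), with a pale spoon in its slot (bowl (300,257), handle end (267,380)). The right one has its knob at (467,369) and an empty slot. Spoon-like things are the large steel one in the left press, a smaller slotted one at (222–316,442), a black one at (433–497,135–233) and a heap of cutlery. The one in the left press fits: it isn't black, it is the larger, and it lies in a slot.

```bash
cat > h.py <<'E'
from cell import env
import cv2,numpy as np
def ray(n,uv):
    p=env.camera_params(n);E=p["extrinsics"]
    d=(np.array(uv)-[p["cx"],p["cy"]])/[p["fx"],p["fy"]]
    s=d.copy()
    for _ in range(20): s=d/(1+p["k1"]*(s@s))
    R=E[:3,:3];v=R.T@np.array([s[0],-s[1],-1]);return -R.T@E[:3,3],v/np.linalg.norm(v)
def plane(n,uv,z):
    c,v=ray(n,uv);return c+v*(z-c[2])/v[2]
def tri(a,b):
    (c,v),(e,w)=ray("top",a),ray("side",b)
    s,t=np.linalg.lstsq(np.c_[v,-w],e-c,rcond=None)[0]
    P,Q=c+s*v,e+t*w;return (P+Q)/2,np.linalg.norm(P-Q)
def reds(n,im=None):
    im=env.read_camera(n) if im is None else im
    h=cv2.cvtColor(im,cv2.COLOR_RGB2HSV)
    m=((h[...,0]<8)|(h[...,0]>172))&(h[...,1]>170)&(h[...,2]>90)
    k,l,s,c=cv2.connectedComponentsWithStats(m.astype(np.uint8))
    return [(c[i],s[i,4]) for i in range(1,k) if s[i,4]>25]
E
python3 - <<'E'
from h import *
t=env.read_camera("top");s=env.read_camera("side")
T=sorted(reds("top",t),key=lambda r:r[0][0]);S=sorted(reds("side",s),key=lambda r:r[0][0])
print(T,S)
for a,b in zip(T,S): print(tri(a[0],b[0]))
f=2/3
for nm,uv,z in[("bowl",(300,257),.065),("hend",(267,380),.064),("hingeL",(268,328),.182),("hingeR",(472,335),.182)]:
    print(nm,plane("top",np.array(uv)*f,z))
print("hingeL,side",plane("side",np.array((343,378))*f,.182),plane("side",np.array((449,246))*f,.182))
cv2.imwrite("pics/crop.png",np.hstack([cv2.resize(t[150:270,100:220],(400,400),interpolation=3),cv2.resize(s[220:350,140:270],(400,400),interpolation=3)])[:,:,::-1])
E
```

```text
[(array([164.67058824, 246.83529412]), np.int32(85)), (array([310.69512195, 245.3902439 ]), np.int32(82))] [(array([257.52631579, 251.92481203]), np.int32(133)), (array([322.58227848, 148.43037975]), np.int32(79))]
(array([0.45419335, 0.13391366, 0.24175523]), np.float64(0.0009232262428498998))
(array([ 0.45599647, -0.17932727,  0.25458766]), np.float64(0.000981703904018709))
bowl [0.66050654 0.08094735 0.065     ]
hend [0.44945495 0.13296104 0.064     ]
hingeL [0.52297788 0.11480013 0.182     ]
hingeR [ 0.5116635  -0.19790261  0.182     ]
hingeL,side [0.52531034 0.11643093 0.182     ] [ 0.51171985 -0.19138858  0.182     ]
```

View pics/crop.png

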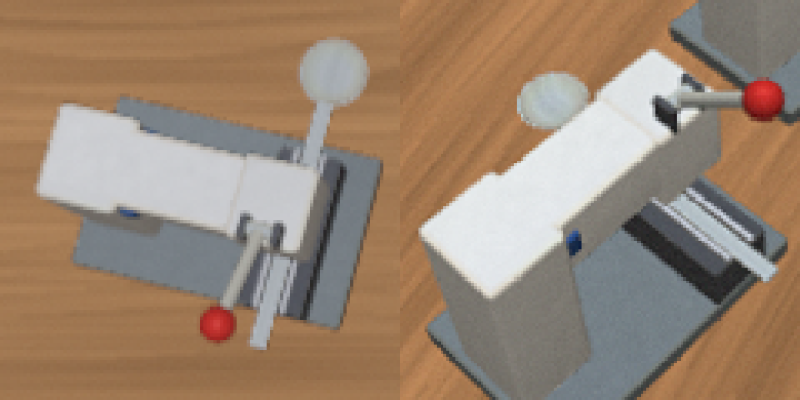

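The crop confirms it: the pale steel spoon lies under the head of this press, with its bowl behind and its handle on the lever side. The knob triangulates to (0.454, 0.134, 0.242), which puts the lever at 48° from vertical, within the stated range. I'll shut the gripper, rise and travel over.

Request:
jog_arm(
  motion=[
    {"z":-5},
    {"z":-5},
    {"x":4,"y":-2.7},
    {"x":4,"y":-2.7},
    {"x":4,"y":-2.7},
  ],
  claw=-1,
  squeeze=10,
)

```text
$.motion[0]: bad value
```

Request:
jog_arm(
  motion=[
    {"x":4,"y":-2.7},
    {"x":4,"y":-2.7},
    {"x":4,"y":-2.7},
    {"x":4,"y":-2.7},
    {"x":4,"y":-2.7},
  ],
)

```text
$.motion[0]: bad value
```

All six numbers seem to be required in each row.

Request:
jog_arm(
  motion=[
    {"x":0,"y":0,"z":-5,"ax":0,"ay":0,"az":0},
    {"x":0,"y":0,"z":-5,"ax":0,"ay":0,"az":0},
    {"x":4,"y":-2.7,"z":0,"ax":0,"ay":0,"az":0},
    {"x":4,"y":-2.7,"z":0,"ax":0,"ay":0,"az":0},
    {"x":4,"y":-2.7,"z":0,"ax":0,"ay":0,"az":0},
  ],
  claw=-1,
  squeeze=10,
)

```text
time_s: 0.7
tool_pos: [0.3584, -0.4571, 0.3228]
tool_rot: [180.0, -0.0, 26.0]
force: [0.9, -0.1, 0.0]
grip_width: 0.055
grasp_force: 0.0
```

Request:
jog_arm(
  motion=[
    {"x":4,"y":-2.7,"z":0,"ax":0,"ay":0,"az":0},
    {"x":4,"y":-2.7,"z":0,"ax":0,"ay":0,"az":0},
    {"x":4,"y":-2.7,"z":0,"ax":0,"ay":0,"az":0},
    {"x":4,"y":-2.7,"z":0,"ax":0,"ay":0,"az":0},
    {"x":4,"y":-2.7,"z":0,"ax":0,"ay":0,"az":0},
  ],
)

```text
time_s: 1.2
tool_pos: [0.4786, -0.2475, 0.3226]
tool_rot: [180.0, 0.0, 26.1]
force: [0.7, 0.1, 0.6]
grip_width: 0.015
grasp_force: 0.0
```

Request:
jog_arm(
  motion=[
    {"x":1.8,"y":-4.4,"z":0,"ax":0,"ay":0,"az":0},
    {"x":1.8,"y":-4.4,"z":0,"ax":0,"ay":0,"az":0},
    {"x":1.8,"y":-4.4,"z":0,"ax":0,"ay":0,"az":0},
    {"x":1.8,"y":-4.4,"z":0,"ax":0,"ay":0,"az":0},
    {"x":1.8,"y":-4.4,"z":0,"ax":0,"ay":0,"az":0},
  ],
)

```text
time_s: 1.7
tool_pos: [0.4617, -0.0103, 0.3225]
tool_rot: [180.0, -0.0, 26.1]
force: [0.6, -0.6, 1.2]
grip_width: 0.0001
grasp_force: 0.0
```

Request:
jog_arm(
  motion=[
    {"x":1.8,"y":-4.4,"z":0,"ax":0,"ay":0,"az":0},
    {"x":1.8,"y":-4.4,"z":0,"ax":0,"ay":0,"az":0},
    {"x":1.8,"y":-4.4,"z":0,"ax":0,"ay":0,"az":0},
    {"x":0,"y":0,"z":0,"ax":0,"ay":0,"az":0},
    {"x":0,"y":0,"z":0,"ax":0,"ay":0,"az":0},
  ],
)

```text
time_s: 2.2
tool_pos: [0.4524, 0.1311, 0.3225]
tool_rot: [179.9, 0.0, 26.2]
force: [0.2, -1.0, 0.5]
grip_width: 0.0002
grasp_force: 0.0
```

Request:
jog_arm(
  motion=[
    {"x":0.6,"y":0.1,"z":2,"ax":0,"ay":0,"az":0},
    {"x":0,"y":0,"z":2,"ax":0,"ay":0,"az":0},
    {"x":0,"y":0,"z":1.5,"ax":0,"ay":0,"az":0},
    {"x":0,"y":0,"z":0.9,"ax":0,"ay":0,"az":0},
    {"x":0,"y":0,"z":0,"ax":0,"ay":0,"az":0},
  ],
)

```text
time_s: 2.7
tool_pos: [0.4581, 0.1308, 0.2573]
tool_rot: [-180.0, 0.1, 26.0]
force: [-0.4, 0.9, -0.1]
grip_width: 0.0004
grasp_force: 0.0
```

Request:
jog_arm(
  motion=[
    {"x":-0.4,"y":-0.35,"z":1,"ax":0,"ay":0,"az":0},
    {"x":-0.4,"y":-0.35,"z":0.9,"ax":0,"ay":0,"az":0},
    {"x":-0.3,"y":-0.25,"z":0.9,"ax":0,"ay":0,"az":0},
    {"x":-0.3,"y":-0.25,"z":0.8,"ax":0,"ay":0,"az":0},
    {"x":0,"y":0,"z":0,"ax":0,"ay":0,"az":0},
  ],
)

```text
time_s: 3.2
tool_pos: [0.4399, 0.1364, 0.2213]
tool_rot: [180.0, 0.1, 26.1]
force: [0.6, 0.5, 0.0]
grip_width: 0.0004
grasp_force: 0.0
```

```bash
python3 - <<'E'
from h import *
S=reds("side");T=reds("top");print(S,T)
E
```

```text
[(array([322.46987952, 148.61445783]), np.int32(83))] [(array([310.72839506, 245.44444444]), np.int32(81))]
```

```bash
python3 - <<'E'
from h import *
t=env.read_camera("top");s=env.read_camera("side")
cv2.imwrite("pics/crop2.png",np.hstack([cv2.resize(t[150:270,100:220],(400,400),interpolation=3),cv2.resize(s[200:330,170:300],(400,400),interpolation=3)])[:,:,::-1])
E
```

```text
(no output)
```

View pics/crop2.png

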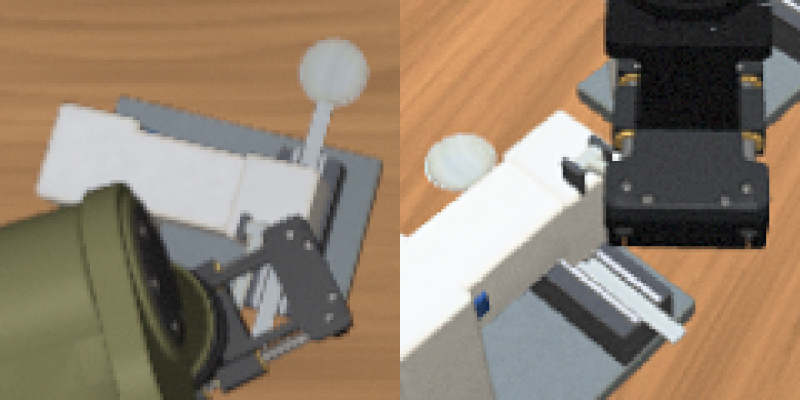

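The gripper hides the knob in both views; the spoon (bowl at left-crop (333,72)) has not moved. I'll continue along the arc to the stop.

Request:
jog_arm(
  motion=[
    {"x":-0.2,"y":-0.15,"z":0.9,"ax":0,"ay":0,"az":0},
    {"x":-0.1,"y":-0.1,"z":0.9,"ax":0,"ay":0,"az":0},
    {"x":0,"y":0,"z":0.9,"ax":0,"ay":0,"az":0},
    {"x":0,"y":0,"z":0.8,"ax":0,"ay":0,"az":0},
    {"x":0,"y":0,"z":0.6,"ax":0,"ay":0,"az":0},
  ],
)

```text
time_s: 3.9
tool_pos: [0.4367, 0.1374, 0.1804]
tool_rot: [-180.0, 0.1, 26.1]
force: [-0.5, 1.1, 1.2]
grip_width: 0.0008
grasp_force: 0.5
```

Request:
jog_arm(
  motion=[
    {"x":0,"y":0,"z":0.2,"ax":0,"ay":0,"az":0},
    {"x":0,"y":0,"z":0.2,"ax":0,"ay":0,"az":0},
    {"x":0,"y":0,"z":0,"ax":0,"ay":0,"az":0},
    {"x":0,"y":0,"z":0,"ax":0,"ay":0,"az":0},
    {"x":0,"y":0,"z":0,"ax":0,"ay":0,"az":0},
  ],
)

```text
time_s: 4.4
tool_pos: [0.4368, 0.1374, 0.1783]
tool_rot: [180.0, 0.0, 26.1]
force: [-3.8, 0.1, 5.9]
grip_width: 0.0005
grasp_force: 3.1
```

The upward force rises at z=0.178, just where the stop is expected. I'll retreat straight up, then back toward the start side, and check.

Request:
jog_arm(
  motion=[
    {"x":0,"y":0,"z":-2,"ax":0,"ay":0,"az":0},
    {"x":0,"y":0,"z":-4,"ax":0,"ay":0,"az":0},
    {"x":0,"y":0,"z":-5,"ax":0,"ay":0,"az":0},
    {"x":0,"y":0,"z":-4,"ax":0,"ay":0,"az":0},
    {"x":-1.8,"y":4.4,"z":0,"ax":0,"ay":0,"az":0},
  ],
)

```text
time_s: 4.9
tool_pos: [0.4426, 0.0965, 0.334]
tool_rot: [179.8, -0.7, 26.8]
force: [1.3, 0.1, -0.4]
grip_width: 0.0001
grasp_force: 0.0
```

Request:
jog_arm(
  motion=[
    {"x":-1.8,"y":4.4,"z":0,"ax":0,"ay":0,"az":0},
    {"x":-1.8,"y":4.4,"z":0,"ax":0,"ay":0,"az":0},
    {"x":-1.8,"y":4.4,"z":0,"ax":0,"ay":0,"az":0},
    {"x":0,"y":0,"z":0,"ax":0,"ay":0,"az":0},
    {"x":0,"y":0,"z":0,"ax":0,"ay":0,"az":0},
  ],
)

```text
time_s: 5.4
tool_pos: [0.4497, -0.0534, 0.3274]
tool_rot: [-180.0, -0.0, 25.9]
force: [1.0, 0.3, 0.6]
grip_width: 0.0005
grasp_force: 0.0
```

```bash
python3 - <<'E'
from h import *
t=env.read_camera("top");s=env.read_camera("side")
T=reds("top",t);S=reds("side",s);print(T,S)
a=min(T,key=lambda r:r[0][0])[0];b=min(S,key=lambda r:r[0][0])[0]
print(tri(a,b),env.get_obs()["tool_pos"])
cv2.imwrite("pics/crop3.png",np.hstack([cv2.resize(t[150:270,100:220],(400,400),interpolation=3),cv2.resize(s[200:350,140:290],(400,400),interpolation=3)])[:,:,::-1])
E
```

```text
[(array([310.68292683, 245.40243902]), np.int32(82)), (array([168.29166667, 257.04166667]), np.int32(72))] [(array([265.76 , 282.384]), np.int32(125))]
(array([0.43555872, 0.13831178, 0.16991237]), np.float64(0.0004606669211530659)) [ 0.44987536 -0.05107052  0.3276349 ]
```

View pics/crop3.png

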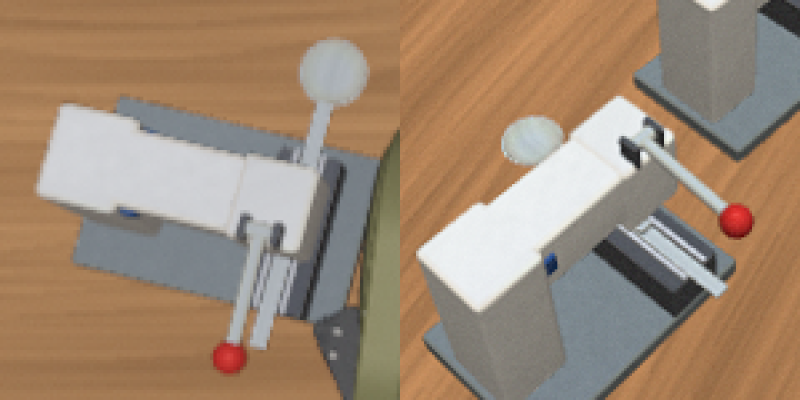

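The lever is down: the knob is at z=0.170, about 98° from vertical. The spoon's bowl (333,72) is where it was, the other knob hasn't shifted in the top view, and the arm is clear at z=0.33.

```bash
python3 -c "
from cell import env
print(env.sign_off())"
```

```text
the job is handed in; nothing more can be done
None
```

I pushed the lever of the press holding the spoon down to about 98° from vertical (stop at 100°); the spoon still lies in its slot, the other lever is still up, and the job is handed in, but the hand-in gave no verdict.

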